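# Load a board tray into the test lane past its spring gate

### The job

Load the tray with the circuit board into the test lane: with one fingertip press down the long bar beside the lane and keep it down so that the gate stays up, and meanwhile with the other fingertip push the tray by its upright tab under the gate until it is fully home against the contact head; then let the bar go so that the gate shuts behind the board. Never let the gate touch the tray or the board, do not touch the board, and only press and push: the tray is not to be lifted or tipped. Leave the parts beside the lane where they are.

Things in the scene. Friction and masses are not known exactly. Their poses are not given: they have to be found in the camera images.
- lane: Test lane fixed to the desk: aluminium plate (x -203 to 112, y -86 to 42 mm, 8 mm thick), two white guide rails (66 mm apart inside, tops 20 mm above the desk) and, at the far end, a black contact head 84 mm wide, 40 mm high, its face at x +92 mm: the end stop. Origin on the desk, on the centre line, under the shut gate; x = way the tray is pushed, y left, z up.
- gate (a joint): Rocker shaft of gate and press bar: 0 = gate shut; 0.8 rad = gate fully up, bar fully down (hard end). A spring shuts it when let go; keeping the bar down takes about 4 N. From about 0.6 rad on the gate clears the board. The shaft, 8 mm thick, runs along x right of the lane at y -47, z 30 mm (lane frame), in two grey bearing blocks 39 mm high at x -192 and -12 mm.
- press_bar_mid (a point): Middle of the press bar's upper side, a steel plate with dark rubber tread right of the shaft, 160 mm along the lane (x -184 to -24 mm of the lane), reaching 45 mm out. At rest it rises outward at 0.55 rad, this point 24 mm outside the shaft and 48 mm above the desk; fully down it slopes 0.25 rad down outward, point 29 mm out, 25 mm up. A fingertip can press it anywhere and slide along it.
- gate_edge (a point): Middle of the lower edge of the gate, a steel blade 42 mm wide (y -11 to +31 mm of the lane), 4 mm thick, across the lane at x 0, on an arm from the shaft; it only swings up and cannot be pushed along the lane. Shut, the edge is 13 mm above the desk. Fully up, the blade's lowest corner is about 44 mm and its highest about 96 mm above the desk.
- board_tray: Black tray on the lane floor between the rails, short of the gate; 0.2 to 0.4 kg with the board. Origin under the middle of its body (87 x 63 mm, rims 12 mm, front plate 22 mm high); x to its front. Behind the body a flat tail, then the push tab. Home = front plate on the contact head, origin at x +48.5 mm of the lane; the gate then shuts over the tail, behind the body.
- push_tab (a point): Point on the rear face of the tray's upright push tab, on its centre line, 30 mm above the tray's underside (38 mm above the desk) and 93.5 mm behind the tray's origin. The tab is 50 mm wide, 5 mm thick, 36 mm high (top 44 mm above the desk).
- circuit_board: Green circuit board with components, 75 x 52 x 20 mm, lying loose in the tray's body, long side along the tray; top about 32 mm above the desk. Origin under its middle.
- capacitor: Black capacitor, 30 mm thick, 52 mm high, standing left of the lane; to be left alone. Origin under its middle.
- relay: Clear-cased relay, 22 x 28 x 30 mm, left of the lane; to be left alone. Origin under its middle.
- heat_sink: Black finned heat sink, 31 x 70 x 40 mm, left of the lane; to be left alone. Origin under its middle.
- hex_key: Black hex key, 27 x 83 x 6 mm, lying right of the lane; to be left alone. Origin under its middle.
There are look-alikes about, which are no part of the job. Leave any red look-alike of the circuit_board alone.

How it is judged (in metres and radians):
On the way, in this order (a step that is already met when the one before it is completed fails the run):
1. the gate is raised by a finger on the press bar while the tray is still short of it (value of joint gate above 0.58 rad and contact force between the fingers and gate above 0.3 N and x of board_tray in the frame of lane below -0.046 m), for 0.1 s.
2. the tray is half-way under the gate, and a finger still holds the bar down (value of joint gate above 0.55 rad and contact force between the fingers and gate above 0.3 N and x of board_tray in the frame of lane between -0.02 and 0.03 m), for 0.1 s.
At the end, for the whole second after the job is handed in: The tray is home (origin within 4 mm of x +48.5 mm in the lane's frame, flat on the lane floor) and at rest, the board lies in its recess (within 6 mm of its middle, not raised by more than 4 mm), and the gate is shut behind it (below 0.06 rad) (x of board_tray in the frame of lane between 0.0445 and 0.052 m and z of board_tray in the frame of lane below 0.011 m and value of joint gate below 0.06 rad and horizontal distance between circuit_board and board_tray below 0.006 m and z of circuit_board in the frame of board_tray below 0.008 m and linear speed of board_tray below 0.01 m/s); the robot touches nothing.
It fails at once if the gate touches the tray (more than 0.5 N) (contact force between gate and board_tray above 0.5 N).
It fails at once if the gate touches the board (more than 0.5 N) (contact force between gate and circuit_board above 0.5 N).
It fails at once if the robot touches the board (more than 0.5 N) (contact force between any of the arm, the fingers and circuit_board above 0.5 N).
It fails at once if the tray is lifted by more than 6 mm or tipped by more than 0.12 rad (z of board_tray in the frame of lane above 0.014 m or angle between board_tray's own z axis and vertical above 0.12 rad).
It fails at once if a part beside the lane is moved by more than 15 mm (distance of any of capacitor, relay, heat_sink, hex_key from where it was at the start of the episode above 0.015 m).
It also fails if it takes over 45 s, if anything falls off the work surface, if the arm or the gripper's body presses on something with over 40 N, if the wrist force passes 120 N, or if a joint passes its speed limit or range.

### The arm

A 7-joint arm with a two-finger parallel gripper is mounted at the origin on a cart in front of the work surface, level with it; the furniture and walls round the work are solid. World frame = base frame: x ahead of the robot, y to its left, z up, the work surface at z = 0. Lengths are in mm, angles in rad, forces in N, time in s.
With the tool pointing down it reaches from about 400 to 900 mm from the base axis. Payload 5.5 kg.
Tool frame: the origin (TCP) lies on the centre line of the jaws, within the pads' length; the fingertips stand 11 mm ahead of it and the grasp point (between the pads) lies 8 mm behind it; z points along the fingers, y is the line along which they close (so a half turn about z gives the same grasp; the last joint's range is limited). The gripper opens to 92 mm and grips with 3 to 60 N. Pads are 19 mm wide; open, the fingers measure 130 mm over their backs; the gripper's body (75 mm by 190 mm) begins 47 mm behind the grasp point.
Start: joints at [1.407, 0.501, -0.427, 1.55, 0.221, 1.138, -0.21], TCP at [269.105, -591.677, 237.729] pointing down, gripper open.
Joint ranges: [-2.88, 2.88], [-0.31, 2.03], [-1.54, 1.56], [0.2, 2.42], [-1.41, 4.55], [0.19, 2.02], [-2.57, 2.57]. Speed limits (rad/s): [2.57, 2.57, 3.14, 3.14, 3.14, 3.14, 3.14].

### API

Orientations are given as a rotation vector (axis times angle).
In Python, from station import * gives the robot as it stands.
- The arm moves only by the tool jog_arm, never from a script. Its argument "targets" is a list of rows, each a list of 3 entries, a list of its own where there are three numbers: the shift along the tool's x, y, z in mm, then the turn, a rotation vector about the tool's x, y, z in rad, then the closure, from 0 (fully open) to 1 (shut). In form: [[[tx, ty, tz], [ax, ay, az], hand], ...]. A call has 1 to 8 rows; each row is the pose to reach, as a shift and turn from the pose commanded when the call began, along the tool's axes at that moment; what a row does not reach only later rows make up. A row lasts 1/12 s, in which the tool goes at most 41.7 mm and 7.16 degrees, less where a joint would pass 70% of its speed; a pose out of reach is approached as far as the arm can. A call with a gripper value outside its range is refused whole. The fingers move at their own pace and stop on an object; "squeeze" is the grip in N (left out, the last holds). Time passes only in rows, so rows that repeat a pose let the fingers close. It gives the time, the measured TCP pose, the force, the opening and the grip force at its end, in the units of the state.
- observe(): the state, without advancing time (a new reading comes with each control period).
- capture(name): name is "scene" or "top" or "wrist"; returns (picture, depth): 420x560x3 uint8, red, green, blue; 420x560 float32, mm along the optical axis (not along the pixel's ray), 0 where there is no reading.
- camera_model(name): a dict with "fx", "fy", "cx", "cy" (pixels), "dist" ([k1, k2, p1, p2, k3] as OpenCV has them; the pictures are not rectified), "rvec" (rotation vector, rad) and "tvec" (3), from world to camera coordinates, as OpenCV has them; the wrist camera has in their place "hand_eye" (4x4, takes a point from camera to tool coordinates, whose origin is the TCP and whose axes are the flange's). Camera axes: x right, y down, z forward; pixel columns grow to the right and rows downward; lengths in mm; the calibration is good to about 2 mm. A picture is of the moment at which its call begins: read the wrist's pose just before it. camera_model takes no time and is no camera call.
- close_job(): hands the job in; it is judged then, once.
The state is a dict: "t": time; "joints": joint angles; "qd": joint speeds; "joint_torque": joint torques, N m; "eef_pos": TCP position; "tool_rot": TCP orientation; "wrist_force": force on the tool from outside, world axes, zero at the start; "torque": the same for the moment, N m; "grip_width": finger opening in mm; "gripper_force": force on a finger pad.
Only numpy, scipy, OpenCV 4.12 (cv2) and the standard library are available. Lean on these libraries where they do the work, as an engineer would, in place of code of your own. Each camera call takes 0.05 s, during which the arm holds its last target. There are 200 camera calls.

## Working session

There is one attempt and no reset: what is moved stays moved. The work goes in short steps, Python scripts to look and compute and a tool call to move; the robot and the scene stay as the last step left them, time stands still between calls to the robot, and variables do not carry over. Pictures are saved under pics/ and viewed, at most 10 in all, crops included, and the job is handed in when it is done.

Besides the shell and the picture viewer there is one more tool, called after "Call:" in YAML: its name, and indented under it one key for each argument. jog_arm: Moves the arm, as the interface text tells. Its arguments: {"type":"object","properties":{"targets":{"type":"array","items":{"type":"array"}},"squeeze":{"type":"number"}},"required":["targets"]}

```bash
mkdir -p pics
python3 - <<'E'
from station import *
import cv2,numpy as np
s=observe();print(s)
for n in("scene","top"):
    p,d=capture(n);cv2.imwrite(f"pics/{n}0.png",p[:,:,::-1]);np.save(f"pics/{n}0.npy",d);np.save(f"pics/{n}0p.npy",p);print(camera_model(n))
print(camera_model("wrist"))
E
```

```text
{'t': 0.0, 'joints': array([ 1.40723915,  0.50185679, -0.42678365,  1.55144961,  0.22080448,
        1.13827563, -0.2102655 ]), 'qd': array([-8.16668483e-04,  7.76886145e-04, -4.60434494e-04,  9.88347763e-04,
        2.04467340e-03, -1.11287261e-03,  8.62624033e-05]), 'joint_torque': array([ 3.39383778e-04, -5.66583860e+01, -5.81634834e+00, -2.79105771e+01,
       -6.89228880e-02,  3.07485089e-02,  1.69976743e-04]), 'eef_pos': array([ 268.72540209, -591.11034572,  236.67221305]), 'tool_rot': array([-3.06845770e+00, -6.65000244e-01,  5.40784664e-04]), 'wrist_force': array([-0.42004932,  1.16153585,  0.38011899]), 'torque': array([-0.0157149 ,  0.01558132, -0.03328614]), 'gripper_force': 0.0, 'grip_width': 91.9036426995659}
{'fx': 466.83763462302045, 'fy': 466.83763462302045, 'cx': 281.13815224459887, 'cy': 207.70747815380892, 'dist': array([-0.14548515,  0.        ,  0.        ,  0.        ,  0.        ]), 'rvec': array([ 0.71229491, -2.38102134,  1.3699119 ]), 'tvec': array([346.81638283, 293.57538903, 486.82958948])}
{'fx': 510.71751251320757, 'fy': 510.71751251320757, 'cx': 285.81705380309467, 'cy': 208.4349373801888, 'dist': array([-0.00250128,  0.        ,  0.        ,  0.        ,  0.        ]), 'rvec': array([ 2.13308525, -2.14247771,  0.17158769]), 'tvec': array([-194.38536647,  535.25554648,  993.41727957])}
{'fx': 314.04740357224915, 'fy': 314.04740357224915, 'cx': 276.51943417552485, 'cy': 211.52679018224669, 'dist': array([-0.04487161,  0.        ,  0.        ,  0.        ,  0.        ]), 'hand_eye': array([[ 1.52305554e-04, -9.52828081e-01, -3.03510502e-01,
         8.33768248e+01],
       [ 9.99999798e-01, -4.19679317e-05,  6.33565382e-04,
        -2.63802598e-01],
       [-6.16416595e-04, -3.03510537e-01,  9.52827883e-01,
        -1.46489730e+02],
       [ 0.00000000e+00,  0.00000000e+00,  0.00000000e+00,
         1.00000000e+00]])}
```

View pics/top0.png

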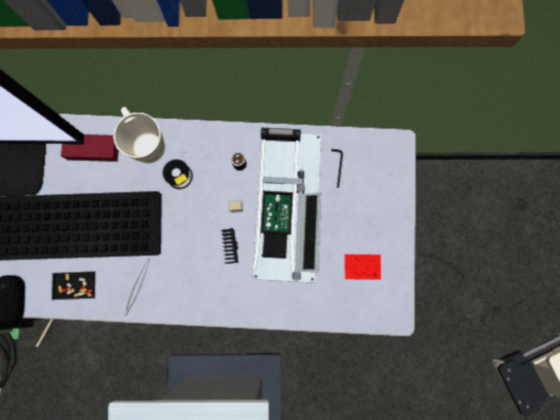

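View pics/scene0.png

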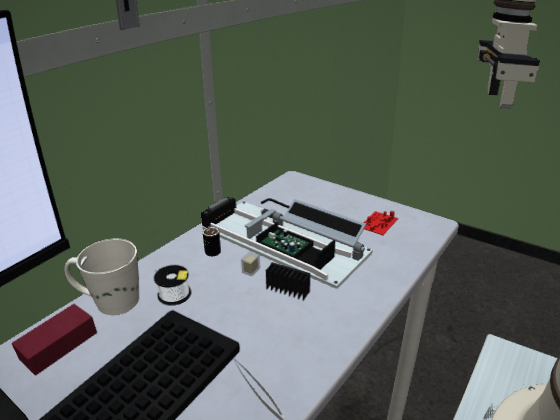

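```bash
cat > h.py <<'E'
from station import *
import cv2,numpy as np
def pts(n,d,uv,m=None,z=None):
    m=m or camera_model(n);K=np.array([[m['fx'],0,m['cx']],[0,m['fy'],m['cy']],[0,0,1]])
    uv=np.asarray(uv,float).reshape(-1,1,2);r=cv2.undistortPoints(uv,K,m['dist']).reshape(-1,2);r=np.c_[r,np.ones(len(r))]
    R=cv2.Rodrigues(m['rvec'])[0];t=m['tvec']
    if z is None:
        i=uv.reshape(-1,2).round().astype(int);return (r*d[i[:,1],i[:,0]][:,None]-t)@R
    o=-t@R;w=r@R
    return o+w*((z-o[2])/w[:,2])[:,None]
E
python3 - <<'E'
from h import *
p=np.load('pics/top0p.npy');d=np.load('pics/top0.npy')
im=p[110:300,215:400][:,:,::-1]
cv2.imwrite('pics/crop.png',cv2.resize(im,None,fx=3.15,fy=3.15,interpolation=cv2.INTER_CUBIC))
v,u=np.mgrid[0:420,0:560];P=pts('top',d,np.c_[u.ravel(),v.ravel()]).reshape(420,560,3)
np.save('pics/P.npy',P)
print(P[150:290:10,262:325:6,2].round())
print(P[280,285],P[133,280])
E
```

```text
[[16.  5. 10.  8.  4. 13.  6.  8. 10.  6.  2.]
 [20.  8.  9.  4.  7. 10.  8.  7.  7.  7. -3.]
 [22. 10.  9.  7.  8. 10.  7.  9.  9.  7. -1.]
 [18. 42. 44. 41. 38. 40. 39.  8. 11. 10.  1.]
 [ 9.  7.  7.  8.  7.  8. 36. 22.  5.  1. -2.]
 [15. 15. 17. 20. 16. 18. 33. 36. 47. 55. -1.]
 [22. 18. 15. 12. 15.  5. 36. 40. 47. 54.  1.]
 [18. 13. 19. 11. 14. 19. 33. 37. 47. 52. -1.]
 [14. 12. 16. 17. 18. 17. 32. 45. 48. 55. -2.]
 [ 9. 11. 11.  9.  9. 19. 31. 42. 50. 53. -1.]
 [12. 10. 10.  7. 12. 15. 34. 42. 47. 55. -0.]
 [ 5.  9.  8.  7.  8. 20. 41. 42. 46. 58.  0.]
 [ 8.  6. 10.  7.  7. 21. 31. 45. 50. 57. -5.]
 [-3. -1. -1.  9.  7.  8.  8.  6.  6. -4.  4.]]
[ 391.35995757 -194.41054928    4.51515026] [ 691.3056247  -185.40236857   49.30515817]
```

View pics/crop.png

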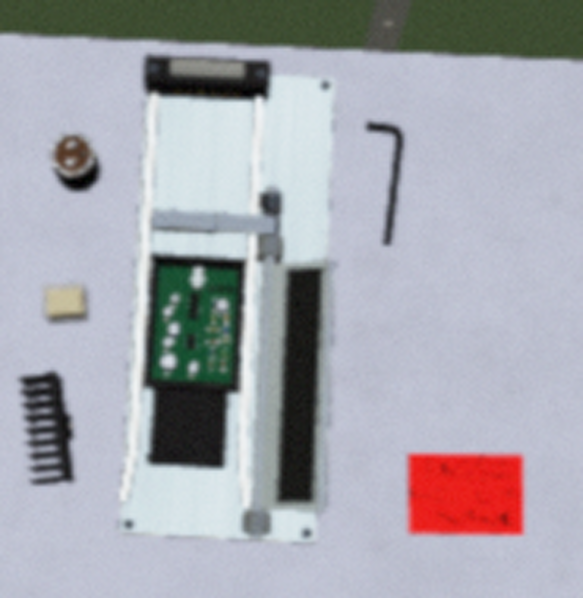

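Run:
```python
from h import *
f=lambda l:np.array(l)/3.15+[215-.34,110-.34]
C=pts('top',None,f([(315,541),(118,533),(333,77)]),z=8.)
print(C.round(1), np.linalg.norm(C[0]-C[1]),np.linalg.norm(C[0]-C[2]))
L=np.array([[-203,-86],[-203,42],[112,-86]],float)
# rigid fit
a=C[:,:2];A=a-a.mean(0);B=L-L.mean(0);U,S,V=np.linalg.svd(B.T@A);R=(U@V).T
if np.linalg.det(R)<0: print('flip')
t=a.mean(0)-R@L.mean(0);yaw=np.arctan2(R[1,0],R[0,0]);print('origin',t,'yaw',yaw,(a-(L@R.T+t)).round(1))
np.savez('lane.npz',R=R,t=t)
lane=lambda uv,z:((pts('top',None,f(uv),z=z)[:,:2]-t)@R).round(1)
print('tab top rear',lane([(150,464),(222,466)],44.))
print('front plate',lane([(155,257),(242,260)],30.))
print('body rear',lane([(146,388),(240,391)],20.))
print('rails low ends',lane([(124,500),(247,505)],20.))
print('bar ends',lane([(285,264),(325,266),(313,508),(278,503)],48.))
print('bearing',lane([(270,198),(270,247),(257,520)],39.))
print('gate',lane([(155,221),(155,212),(155,231)],42.))
print('head',lane([(150,94),(268,98)],40.))
print('others',lane([(75,150),(66,302),(385,200)],20.))
```

```text
[[ 388.2 -255.2    8. ]
 [ 393.9 -126.9    8. ]
 [ 701.5 -271.7    8. ]] 128.44646683242118 313.81884796836096
origin [ 594.67631892 -179.84568654] yaw -0.052639049129760924 [[ 0.7 -0.2]
 [-0.3  0.3]
 [-0.4 -0.1]]
tab top rear [[-159.8   22.2]
 [-158.8  -23.5]]
front plate [[-23.5  27.1]
 [-22.7 -30. ]]
body rear [[-108.9   28.7]
 [-107.9  -32.7]]
rails low ends [[-182.2   38.8]
 [-181.6  -40.7]]
bar ends [[ -27.5  -57.7]
 [ -27.6  -83.5]
 [-182.6  -81.9]
 [-180.6  -59.8]]
bearing [[  17.7  -46.3]
 [ -15.   -47.8]
 [-191.5  -47.3]]
gate [[-2.  27.8]
 [ 4.  28.1]
 [-8.6 27.4]]
head [[ 83.9  35.9]
 [ 85.  -42.1]]
others [[  48.8   85.2]
 [ -54.5   84.6]
 [  24.5 -123.2]]
```

```bash
cat >> h.py <<'E'
from scipy.spatial.transform import Rotation as Ro
_l=np.load('lane.npz');LR,Lt=_l['R'],_l['t'];YAW=np.arctan2(LR[1,0],LR[0,0])
def togo(x,y,tip,dyaw=0):
    s=observe();T=Ro.from_rotvec(s['tool_rot'])
    G=Ro.from_euler('z',YAW+dyaw)*Ro.from_euler('x',np.pi)
    w=np.r_[LR@[x,y]+Lt,tip+11]
    return T.inv().apply(w-s['eef_pos']).round(1),(T.inv()*G).as_rotvec().round(3)
def now():
    s=observe();l=(s['eef_pos'][:2]-Lt)@LR
    print('t',s['t'],'lane',l.round(1),'tip',round(s['eef_pos'][2]-11,1),'F',s['wrist_force'].round(1),'w',round(s['grip_width'],1))
E
python3 - <<'E'
from h import *
now();print(togo(-177,-41,120))
E
```

```text
t 0.1 lane [-303.8 -427.9] tip 225.8 F [0.  0.2 0.1] w 91.9
(array([ 291. , -284.6,  106.3]), array([-0.002,  0.   ,  0.48 ]))
```

Call:
jog_arm:
  targets:
    - [[30, -29, 10], [0, 0, 0.06], 0.2]
    - [[60, -58, 20], [0, 0, 0.12], 0.44]
    - [[90, -87, 30], [0, 0, 0.18], 0.44]
    - [[120, -116, 40], [0, 0, 0.24], 0.44]
    - [[150, -145, 50], [0, 0, 0.3], 0.44]
    - [[180, -174, 55], [0, 0, 0.36], 0.44]
    - [[210, -203, 60], [0, 0, 0.42], 0.44]
    - [[240, -233, 60], [0, 0, 0.48], 0.44]

```text
t: 0.77
eef_pos: [388.0, -285.1, 176.8]
tool_rot: [-3.139, 0.089, 0.002]
wrist_force: [1.1, 0.2, 0.6]
grip_width: 51.5
gripper_force: 0.0
```

Run:
```python
from h import *
now();print(togo(-177,-41,120))
```

```text
t 0.7667 lane [-200.9 -116. ] tip 165.8 F [1.1 0.2 0.6] w 51.5
(array([ 23.7, -75. ,  45.8]), array([-0.001,  0.001, -0.004]))
```

Call:
jog_arm:
  targets:
    - [[8, -25, 15], [0, 0, 0], 0.44]
    - [[16, -50, 30], [0, 0, 0], 0.44]
    - [[23.5, -75, 45], [0, 0, -0.004], 0.44]
    - [[23.5, -75, 45], [0, 0, -0.004], 0.44]
    - [[23.5, -75, 45], [0, 0, -0.004], 0.44]

```text
t: 1.18
eef_pos: [415.6, -211.5, 132.0]
tool_rot: [-3.139, 0.071, 0.003]
wrist_force: [0.5, -0.8, -0.4]
grip_width: 51.4
gripper_force: 0.0
```

Run:
```python
from h import *
now()
s=observe();p,d=capture('wrist');cv2.imwrite('pics/w1.png',p[:,:,::-1]);np.savez('pics/w1.npz',p=p,d=d,e=s['eef_pos'],r=s['tool_rot'])
```

```text
t 1.1833 lane [-177.2  -41.1] tip 121.0 F [ 0.5 -0.8 -0.4] w 51.4
```

View pics/w1.png

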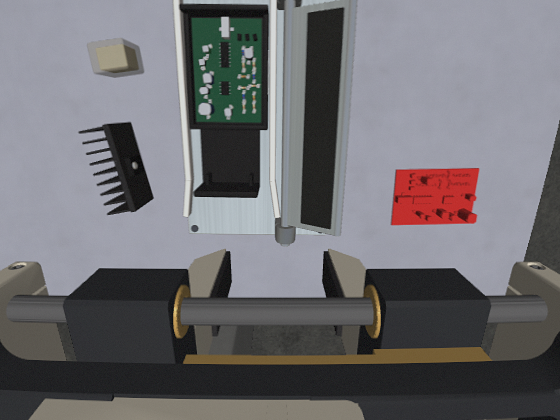

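Run:
```python
from h import *
q=np.load('pics/w1.npz');m=camera_model('wrist');T=np.eye(4);T[:3,:3]=Ro.from_rotvec(q['r']).as_matrix();T[:3,3]=q['e']
M=np.linalg.inv(T@m['hand_eye']);m['rvec']=cv2.Rodrigues(M[:3,:3])[0];m['tvec']=M[:3,3]
lane=lambda uv,z:((pts('wrist',None,uv,m,z)[:,:2]-Lt)@LR).round(1)
print('tab',lane([(196,196),(257,196)],44.))
print('plate rear left corner',lane([(188,234)],8.),'plate right rear (321,233)',lane([(321,233)],8.))
print('bar rear',lane([(300,227),(337,235)],50.),'bearing',lane([(285,232)],39.))
print('body rear',lane([(190,128),(266,130)],20.), 'rail inner', lane([(191,100),(267,100)],20.))
g=cv2.cvtColor(q['p'],cv2.COLOR_RGB2GRAY);print(g[170:225:2,230])
```

```text
tab [[-156.7   22. ]
 [-156.3  -25.2]]
plate rear left corner [[-202.9   41.6]] plate right rear (321,233) [[-200.8  -81.7]]
bar rear [[-179.3  -58.7]
 [-185.8  -87.9]] bearing [[-187.9  -47.5]]
body rear [[-106.8   29.4]
 [-108.1  -31.5]] rail inner [[-85.4  27.2]
 [-85.3 -32.3]]
[ 33  36  35  34  34  37  26  25  24  19  27  37  38  24 190 187 185 185
 185 185 185 186 184 185 186 186 185 187]
```

Call:
jog_arm:
  targets:
    - [[0, 0, 28], [0, 0, 0], 0.44]
    - [[0, 0, 56], [0, 0, 0], 0.44]
    - [[0, 0, 64], [0, 0, 0], 0.44]
    - [[0, 0, 71], [0, 0, 0], 0.44]
    - [[0, 0, 78], [0, 0, 0], 0.44]
    - [[0, 0, 85], [0, 0, 0], 0.44]
    - [[0, 0, 90], [0, 0, 0], 0.44]
    - [[0, 0, 92], [0, 0, 0], 0.44]

```text
t: 1.9
eef_pos: [416.8, -215.1, 41.2]
tool_rot: [3.139, -0.078, 0.003]
wrist_force: [0.5, -3.1, 4.0]
grip_width: 51.4
gripper_force: 2.1
```

Run:
```python
from h import *
now()
p,d=capture('scene');cv2.imwrite('pics/s1.png',cv2.resize(p[180:300,190:400,::-1],None,fx=3.5,fy=3.5))
now()
```

```text
t 1.9 lane [-175.8  -44.6] tip 30.2 F [ 0.5 -3.1  4. ] w 51.4
t 1.95 lane [-175.9  -44.4] tip 30.1 F [ 0.4 -2.9  3.4] w 51.4
```

View pics/s1.png

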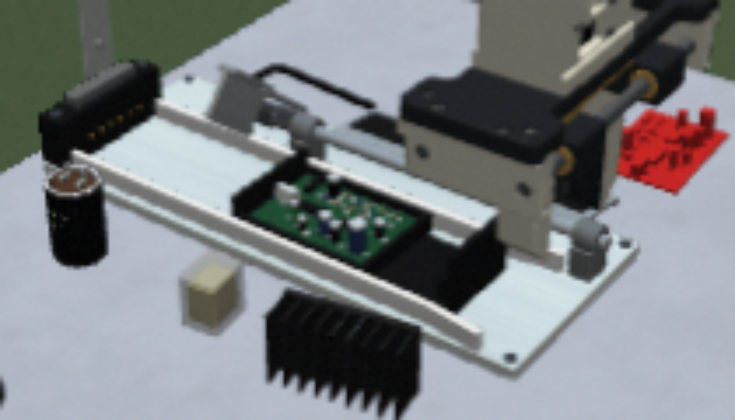

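Call:
jog_arm:
  targets:
    - [[0, 0, 2], [0, 0, 0], 0.44]
    - [[4, 0, 2], [0, 0, 0], 0.44]
    - [[8, 0, 2], [0, 0, 0], 0.44]
    - [[13, 0, 2], [0, 0, 0], 0.44]
    - [[20, 0, 2], [0, 0, 0], 0.44]
    - [[27, 0, 2], [0, 0, 0], 0.44]
    - [[34, 0, 2], [0, 0, 0], 0.44]
    - [[40, 0, 2], [0, 0, 0], 0.44]

```text
t: 2.62
eef_pos: [451.8, -216.4, 38.6]
tool_rot: [3.14, -0.08, -0.013]
wrist_force: [-9.9, -2.6, 10.9]
grip_width: 51.3
gripper_force: 7.0
```

Run:
```python
from h import *
now()
p,d=capture('scene');cv2.imwrite('pics/s2.png',cv2.resize(p[180:300,190:400,::-1],None,fx=3.5,fy=3.5))
now()
```

```text
t 2.6167 lane [-140.7  -44.1] tip 27.6 F [-9.9 -2.6 10.9] w 51.3
t 2.6667 lane [-138.8  -44. ] tip 27.8 F [-6.  -3.6  7.6] w 51.5
```

View pics/s2.png

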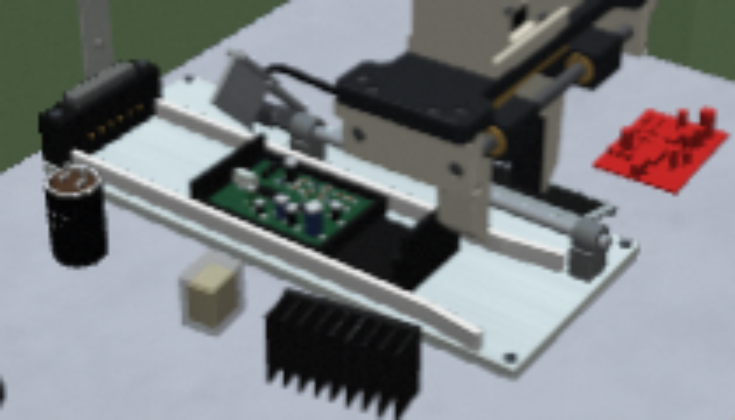

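Call:
jog_arm:
  targets:
    - [[7, 0, 0], [0, 0, 0], 0.44]
    - [[14, 0, 0], [0, 0, 0], 0.44]
    - [[21, 0, 0], [0, 0, 0], 0.44]
    - [[28, 0, 0], [0, 0, 0], 0.44]
    - [[35, 0, 0], [0, 0, 0], 0.44]
    - [[42, 0, 0], [0, 0, 0], 0.44]
    - [[49, 0, 0], [0, 0, 0], 0.44]
    - [[55, 0, 0], [0, 0, 0], 0.44]

```text
t: 3.33
eef_pos: [506.8, -219.6, 38.6]
tool_rot: [3.139, -0.08, -0.013]
wrist_force: [-9.9, -3.1, 11.4]
grip_width: 51.2
gripper_force: 7.0
```

Run:
```python
from h import *
now()
p,d=capture('scene');cv2.imwrite('pics/s3.png',cv2.resize(p[180:300,190:400,::-1],None,fx=3.5,fy=3.5))
now()
```

```text
t 3.3333 lane [-85.7 -44.3] tip 27.6 F [-9.9 -3.1 11.4] w 51.2
t 3.3833 lane [-83.8 -44.2] tip 27.9 F [-5.  -3.2  7.4] w 51.5
```

View pics/s3.png

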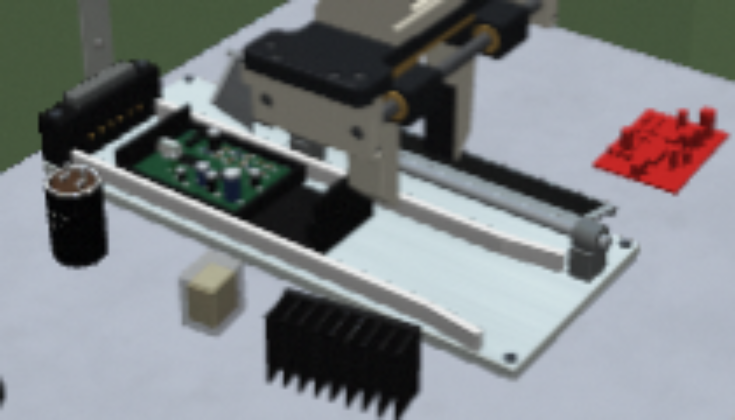

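Call:
jog_arm:
  targets:
    - [[6, 0, 0], [0, 0, 0], 0.44]
    - [[12, 0, 0], [0, 0, 0], 0.44]
    - [[17, 0, 0], [0, 0, 0], 0.44]
    - [[21, 0, 0], [0, 0, 0], 0.44]
    - [[24, 0, 0], [0, 0, 0], 0.44]
    - [[26, 0, 0], [0, 0, 0], 0.44]

```text
t: 3.88
eef_pos: [532.9, -220.8, 38.7]
tool_rot: [3.139, -0.08, -0.012]
wrist_force: [-10.7, -3.2, 12.4]
grip_width: 51.4
gripper_force: 7.3
```

Call:
jog_arm:
  targets:
    - [[2, 0, 0], [0, 0, 0], 0.44]
    - [[3, 0, 0], [0, 0, 0], 0.44]
    - [[4, 0, 0], [0, 0, 0], 0.44]

```text
t: 4.13
eef_pos: [535.7, -221.0, 38.7]
tool_rot: [3.139, -0.08, -0.016]
wrist_force: [-14.3, -2.2, 17.3]
grip_width: 51.7
gripper_force: 9.7
```

Run:
```python
from h import *
now()
```

```text
t 4.1333 lane [-56.8 -44.3] tip 27.7 F [-14.3  -2.2  17.3] w 51.7
```

Call:
jog_arm:
  targets:
    - [[1.5, 0, 0], [0, 0, 0], 0.44]
    - [[3, 0, 0], [0, 0, 0], 0.44]
    - [[3, 0, 0], [0, 0, 0], 0.44]

```text
t: 4.38
eef_pos: [535.7, -221.1, 38.5]
tool_rot: [3.139, -0.08, -0.025]
wrist_force: [-20.3, -3.3, 22.6]
grip_width: 51.3
gripper_force: 13.3
```

Run:
```python
from h import *
now()
p,d=capture('scene');cv2.imwrite('pics/s4.png',cv2.resize(p[170:290,180:380,::-1],None,fx=3.8,fy=3.8))
```

```text
t 4.3833 lane [-56.7 -44.3] tip 27.5 F [-20.3  -3.3  22.6] w 51.3
```

View pics/s4.png

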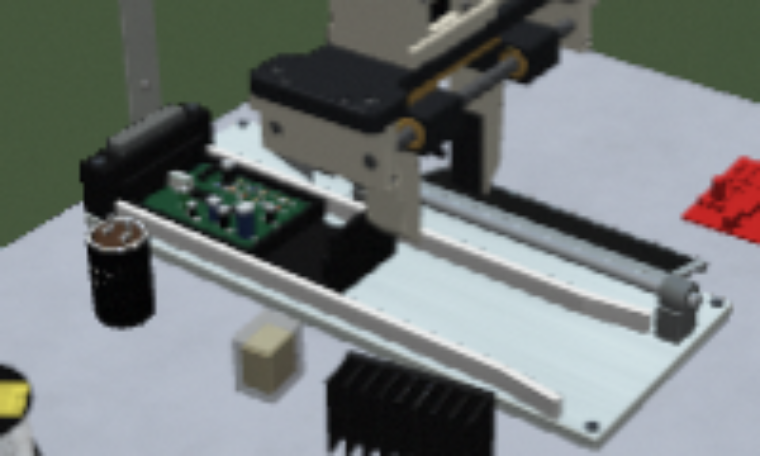

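Call:
jog_arm:
  targets:
    - [[-3, 0, 0], [0, 0, 0], 0.44]
    - [[-6, 0, 0], [0, 0, 0], 0.44]
    - [[-9, 0, 0], [0, 0, 0], 0.44]
    - [[-11, 0, 0], [0, 0, 0], 0.44]
    - [[-11, 0, 0], [0, 0, 0], 0.44]

```text
t: 4.85
eef_pos: [533.8, -219.6, 39.5]
tool_rot: [3.14, -0.077, 0.004]
wrist_force: [1.5, -5.0, 3.7]
grip_width: 51.9
gripper_force: 2.2
```

Run:
```python
from h import *
now()
```

```text
t 4.85 lane [-58.7 -42.9] tip 28.5 F [ 1.5 -5.   3.7] w 51.9
```

Call:
jog_arm:
  targets:
    - [[-1, 0, -5], [0, 0, 0], 0.44]
    - [[-1, 0, -10], [0, 0, 0], 0.44]
    - [[-1, 0, -15], [0, 0, 0], 0.44]
    - [[-1, 0, -20], [0, 0, 0], 0.44]
    - [[-1, 0, -25], [0, 0, 0], 0.44]
    - [[-1, 0, -31], [0, 0, 0], 0.44]
    - [[-1, 0, -45], [0, 0, 0], 0.44]
    - [[-1, 0, -75], [0, 0, 0], 0.44]

```text
t: 5.52
eef_pos: [528.8, -218.5, 111.5]
tool_rot: [-3.138, 0.077, 0.01]
wrist_force: [0.0, 0.1, -0.5]
grip_width: 51.5
gripper_force: 0.0
```

Call:
jog_arm:
  targets:
    - [[-20, 0, -30], [0, 0, 0], 0.44]
    - [[-50, 0, -50], [0, 0, 0], 0.44]
    - [[-80, 0, -60], [0, 0, 0], 0.44]
    - [[-110, 0, -60], [0, 0, 0], 0.44]
    - [[-110, 0, -60], [0, 0, 0], 0.44]

```text
t: 5.93
eef_pos: [415.6, -214.1, 173.9]
tool_rot: [3.139, -0.081, -0.009]
wrist_force: [-0.9, -0.1, -0.5]
grip_width: 51.2
gripper_force: 0.0
```

Run:
```python
from h import *
now()
s=observe();p,d=capture('wrist');q,_=capture('scene')
cv2.imwrite('pics/s5.png',np.vstack([cv2.resize(q[170:290,180:380,::-1],None,fx=2.5,fy=2.5),cv2.resize(p[:300,60:460,::-1],(500,300))]))
```

```text
t 5.9333 lane [-177.   -43.6] tip 162.9 F [-0.9 -0.1 -0.5] w 51.2
```

View pics/s5.png

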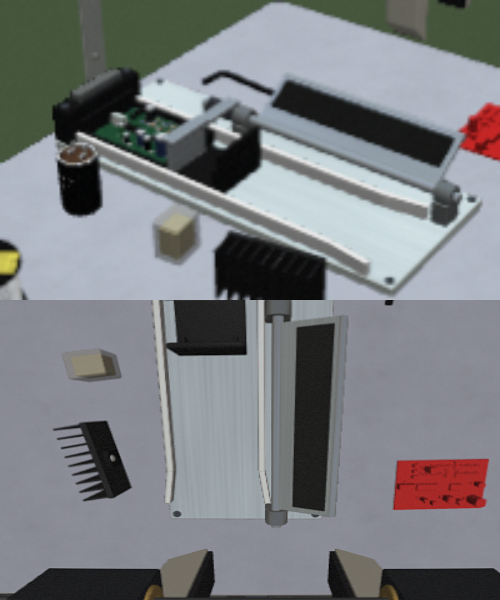

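The picture shows the tray against the contact head, with the gate shut across the tail behind the board and the robot clear of everything.

```bash
python3 -c "
from station import *
print(close_job())"
```

```text
the job is handed in; nothing more can be done
None
```

I handed the job in: the camera shows the tray home against the contact head, the gate shut behind the board and the robot clear of everything, but the judge's result was not shown.

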